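# Vent the lunch box and wedge its lid just open

### The arm

A 6-joint arm with a two-finger parallel gripper is mounted at the origin on the work surface. World frame = base frame: x ahead of the robot, y to its left, z up, the work surface at z = 0. Lengths are in m, angles in rad, forces in N, time in s.
With the tool pointing down it reaches from about 0.275 to 1 m from the base axis. Payload 8.4 kg.
Tool frame: the origin (TCP) lies on the centre line of the jaws, within the pads' length; the fingertips stand 8 mm ahead of it and the grasp point (between the pads) lies 11 mm behind it; z points along the fingers, x is the direction in which the jaws open and shut, and the axes are right-handed (so a half turn about z gives the same grasp; the last joint's range is limited). The gripper opens to 85 mm and grips with 20 to 120 N. Pads are 22 mm wide; open, the fingers measure 114 mm over their backs; the gripper's body (76 mm by 85 mm) begins 54 mm behind the grasp point. The pads swing forward as they close: fully open they stand 13 mm farther back than shut.
Start: joints at [1.243, 0.353, 1.633, -0, 1.155, -0.002], TCP at [0.2, 0.592, 0.239] pointing down, gripper open.
Joint ranges: [-2.63, 2.63], [-0.92, 2.1], [0.06, 2.66], [-1.3, 4.44], [0, 2.69], [-3.02, 3.02]. Speed limits (rad/s): [2.22, 2.22, 2.79, 3.14, 3.14, 3.14].

### API

Orientations are given as a unit quaternion [x, y, z, w].
In Python, from rig import r, snapshot, order gives the robot as it stands.
- The arm moves only by the shell command python3 -m jog 'ROWS' [OPENING]. ROWS is a JSON object of lists of equal length, an entry for each row: "xyz": the shift along the tool's x, y, z in cm, a list of three; "turn": the turn, a rotation vector about the tool's x, y, z in degrees, a list of three. In form: {"xyz": [[dx, dy, dz], ...], "turn": [[ax, ay, az], ...]}. A call has 1 to 20 rows; each row is the pose to reach, as a shift and turn from the pose measured when the call began, along the tool's axes at that moment; what a row does not reach only later rows make up. A row lasts 1/10 s, in which the tool goes at most 50 mm and 8.59 degrees, less where a joint would pass 70% of its speed; a pose out of reach is approached as far as the arm can. A call with a gripper value outside its range is refused whole. OPENING is the opening, from -1 (shut) to 1 (fully open), set as the call begins (- or left out, the last holds). The fingers move at their own pace and stop on an object; the grip force is fixed at half the most. Time passes only in rows, so rows that repeat a pose let the fingers close. It gives the time, the measured TCP pose, the force and the opening at its end, in the units of the state.
- r.read_state(): the state, without advancing time (a new reading comes with each control period).
- snapshot(name): name is "scene" or "top" or "wrist"; returns a dict with "pixels" (480x640x3 uint8, red, green, blue), "camera_matrix" (3x3 intrinsics, pixels), "rvec" (rotation vector, rad) and "tvec" (3), from world to camera coordinates, as OpenCV has them; the wrist camera has in their place "tool_from_camera" (4x4, takes a point from camera to tool coordinates, whose origin is the TCP and whose axes are the tool frame's). Camera axes: x right, y down, z forward; pixel columns grow to the right and rows downward; lengths in m; the calibration is good to about 2 mm. The wrist camera is an equidistant fisheye: a pixel r from the principal point sees the ray r / f radians off the axis. A picture is of the moment at which its call begins: read the wrist's pose just before it. There is no depth.
- order.hand_in(): hands the job in, once; it reports no verdict.
The state is a dict: "t": time; "joints": joint angles; "qvel": joint speeds; "tau": joint torques, N m; "position": TCP position; "orientation": TCP orientation; "ft_force": force on the tool from outside, world axes, zero at the start; "ft_torque": the same for the moment, N m; "gripper_width": finger opening in m.
Only numpy, scipy, OpenCV 4.12 (cv2) and the standard library are available. Lean on these libraries where they do the work, as an engineer would, in place of code of your own. Each camera call takes 0.05 s, during which the arm holds its last target.

### The job

Press the red vent plunger on the lunch box lid all the way down to its stop and let it spring back; then take the orange wedge and push its thin end, lying flat, into the gap under the lid's front brim until the brim has come up about 6 mm. Finish like that, still gripping the wedge in the gap so that the wedge alone holds the lid just open: never open the lid wider (10 mm is too much) and do not lift it with the gripper. Leave the bowl, paddle, pitcher, clip, cup and spice jar where they are.

Things in the scene. Friction and masses are not known exactly. Their poses are not given: they have to be found in the camera images.
- lunch_box: stainless lunch box, 194 x 170 mm (its x, y), fixed; origin on the counter. Front brim at its x = -100 mm, hinge at x = +94. At the front a flat ledge 50 mm deep (x -100 to -50, then a wall), 130 wide, its top 60 mm above the counter, lies under the closed lid (underside at 69 mm), leaving a gap 9 mm high along the front. The wedge enters along +x. Free space before and below the ledge.
- lid (a joint): angle of the hinged lid, rad: 0 closed, grows as the front brim rises (hinge on the far long edge, 194 mm from the brim, so 0.031 rad = 6 mm at the brim, 0.052 rad = 10 mm). Lid 8 mm thick, about 0.35 kg; it falls shut by its own weight.
- lid_brim (a point): middle of the lower edge of the lid's front brim (blue edge strip); 69 mm above the counter when closed; moves with the lid
- vent (a joint): travel of the red vent plunger, m: 0 up, 0.008 fully down at its stop; spring, about 2 N to start and 6 N at the stop; springs back when let go
- vent_top (a point): centre of the top of the red plunger head, 28 mm across, in a white collar 44 mm across and 12 mm high in the lid's middle; 101 mm above the counter when up (93 mm at its stop; the collar's top is at 89 mm); press straight down
- wedge_grip (a point): centre of the grip block (70 long, 28 wide in y, 32 mm high) of the loose orange wedge, 70 g; x axis to the thin end, z up, underside flat. From x = +35 to +85 mm the blade, 28 wide, slopes from 25.5 to 3 mm thick. Flat on the ledge it touches the brim with its thin end 13 mm past it, and has raised it 6 mm at 27 mm. Starts flat on the counter, thin end roughly to +y (within 45 degrees)
- wedge_tip (a point): middle of the lower edge of the wedge's thin end (85 mm from the grip centre, 16 mm lower), same axes
- bowl: white ceramic bowl, 100 mm across, 48 mm high, origin under its middle; leave alone
- paddle: wooden rice paddle, 183 mm long, lying flat, 9 mm thick, blade disc 66 mm across at its +x end; leave alone
- pitcher: glass pitcher, 100 mm across, 190 mm high, handle to its +y, origin under its middle; leave alone
- clip: green plastic spring clip, 75 x 22 mm, 24 mm high; leave alone
- cup: blue ceramic cup, 72 mm across, 85 mm high, origin under its middle; leave alone
- spice_jar: glass jar with red cap, 56 mm across, 90 mm high, origin under its middle; leave alone
Things that resemble listed ones, but are neither listed nor needed, are in the scene too. Several things look just like the part that bears wedge_grip: the one meant starts nearest to the robot's base.

How it is judged:
On the way, in this order (a step that is already met when the one before it is completed fails the run):
1. the vent plunger is pressed down to its stop with the lid shut (value of joint vent above 0.007 m and value of joint lid below 0.008 rad), for 0.1 s.
2. the plunger is let go and springs back up, the lid still shut (value of joint vent below 0.002 m and value of joint lid below 0.008 rad), for 0.1 s.
3. the gripped wedge lifts the lid's brim off by at least 3 mm (value of joint lid above 0.016 rad and contact force between the fingers and wedge above 2 N and contact force between wedge and lid above 0.2 N), for 0.2 s.
At the end, for the whole second after the job is handed in: the brim is held 3 to 10 mm up (joint lid 0.016 to 0.052), at rest on the wedge (over 0.2 N); the wedge is flat within 15 degrees, thin end 5 mm or more past the brim, gripped by the fingers (over 2 N); the robot touches no part of the lunch box and the plunger is up (all of step 3 and value of joint lid below 0.052 rad and velocity of joint lid between -0.03 and 0.03 rad/s and contact force between each of the arm, the fingers and lunch_box below 0.3 N and value of joint vent below 0.002 m and angle between wedge_tip's own z axis and vertical below 0.26 rad and x of wedge_tip in the frame of lunch_box above -0.095 m and linear speed of wedge below 0.02 m/s); the arm keeps its last pose, push and grip.
It fails at once if the lid was opened by more than 14 mm at the brim (value of joint lid above 0.072 rad).
It fails at once if the gripper itself lifted the lid (value of joint lid above 0.012 rad and contact force between any of the fingers, the arm and lid above 1 N).
It fails at once if a bystander was pushed more than 30 mm or knocked over (distance of any of bowl, paddle, pitcher, clip, cup, spice_jar from where it was at the start of the episode above 0.03 m or angle between any of bowl, pitcher, cup, spice_jar's own z axis and vertical above 0.5 rad).
It also fails if it takes over 46 s, if anything falls off the work surface, if the arm or the gripper's body presses on something with over 40 N, if the wrist force passes 120 N, or if a joint passes its speed limit or range.

## Working session

There is one attempt and no reset: what is moved stays moved. The work goes in short steps, Python scripts to look and compute and a shell command to move; the robot and the scene stay as the last step left them, time stands still between calls to the robot, and variables do not carry over. Pictures are saved under pics/ and viewed, and the job is handed in when it is done.

```bash
ls; mkdir -p pics
python3 - <<'E'
from rig import r,snapshot
import cv2,json
print(r.read_state())
for n in("scene","top","wrist"):
    s=snapshot(n); cv2.imwrite(f"pics/{n}0.png",s["pixels"][:,:,::-1])
    print({k:(v.tolist() if hasattr(v,'tolist') else v) for k,v in s.items() if k!="pixels"})
E
```

```text
pics
{'t': 0.0, 'joints': array([ 1.24261027e+00,  3.53659016e-01,  1.63413317e+00,  2.45898765e-05,
        1.15515733e+00, -2.38773849e-03]), 'qvel': array([-0.0005401 , -0.00012707,  0.00029189,  0.00040273, -0.00029007,
       -0.00168019]), 'tau': array([ 1.96560732e-04, -6.05256701e+01, -3.42079389e+01,  6.06044205e-05,
        8.94427387e-03, -4.36610918e-06]), 'position': array([0.19988105, 0.59170031, 0.23855528]), 'orientation': array([ 8.12426618e-01,  5.83063058e-01, -5.58654255e-04,  3.85104794e-04]), 'ft_force': array([ 0.23161711,  0.22987173, -0.11418016]), 'ft_torque': array([ 0.03455075, -0.01344443, -0.03099018]), 'gripper_width': 0.08537581270341967}
{'camera_matrix': [[623.2859741559524, 0.0, 327.4344284326216], [0.0, 623.2859741559524, 246.2313240243817], [0.0, 0.0, 1.0]], 'rvec': [1.2648751160576586, 2.1577149615404525, -1.0234166387121093], 'tvec': [0.2722107902585415, -0.23854024151864697, 1.764264030212262]}
{'camera_matrix': [[529.9620905640629, 0.0, 315.0967260684392], [0.0, 529.9620905640629, 239.46494653741598], [0.0, 0.0, 1.0]], 'rvec': [2.169558761264463, -2.208050259869149, 0.0798605205126951], 'tvec': [-0.014050647610959888, 0.5263626610904959, 1.1807319645604124]}
{'camera_matrix': [[371.64829954431775, 0.0, 319.34536589019285], [0.0, 371.64829954431775, 234.45951678088204], [0.0, 0.0, 1.0]], 'tool_from_camera': [[0.9999999689882925, 0.00016971179942644343, 0.00018226716408624937, -0.0003154331897932128], [-0.0002193833996796456, 0.9466836986739843, 0.32216444021007135, -0.08417617072687789], [-0.00011787424618464398, -0.322164470205592, 0.946683706547658, -0.13591259028334218], [0.0, 0.0, 0.0, 1.0]]}
```

View pics/scene0.png

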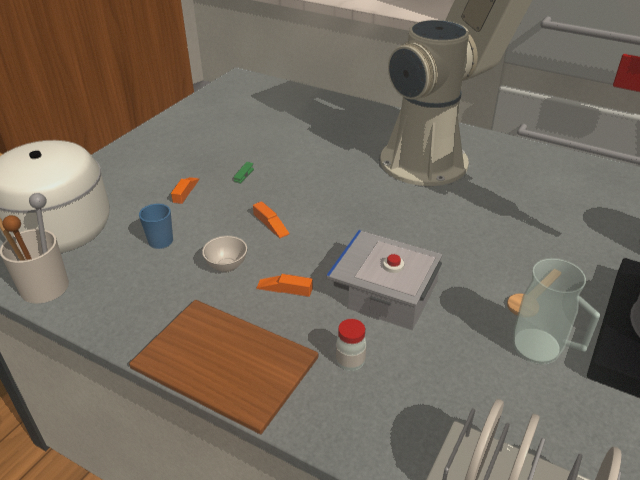

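View pics/top0.png

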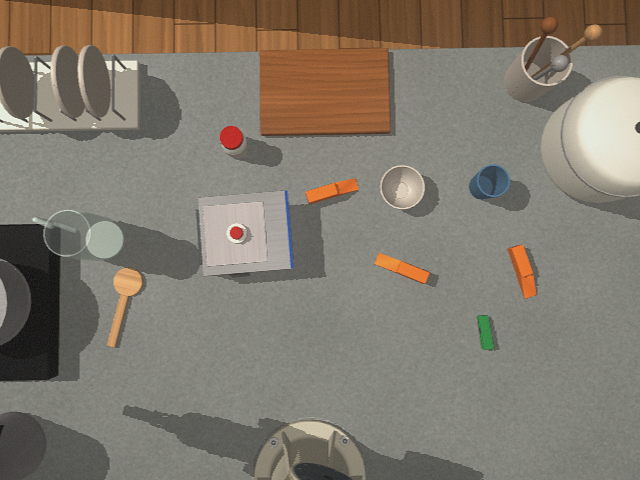

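View pics/wrist0.png

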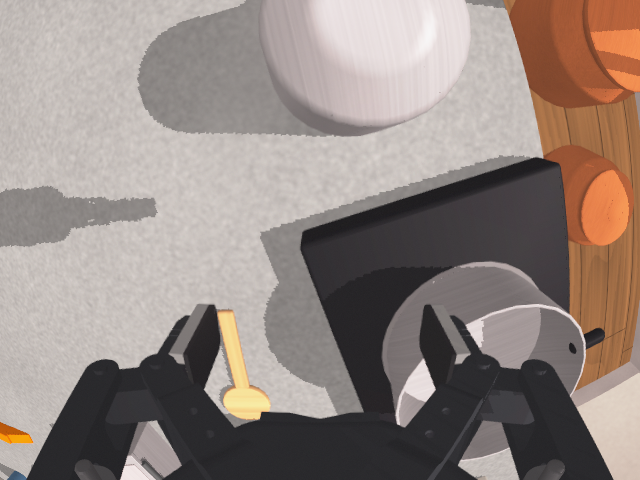

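The top view has +x up and +y left. The box's blue brim faces -y, around (290,230), and the plunger is at (236,233). There are three orange wedges, and the one nearest the base is at about (402,268). Next I measure.

```bash
cat > h.py <<'E'
import numpy as np,cv2
from scipy.spatial.transform import Rotation as R
from rig import r,snapshot
def ray(s,uv):
    u=cv2.undistortPoints(np.array([[uv]],float),s["camera_matrix"],None)[0,0]
    M=cv2.Rodrigues(np.array(s["rvec"],float))[0]
    return -M.T@np.array(s["tvec"],float), M.T@np.array([u[0],u[1],1.])
def onz(s,uv,z):
    o,d=ray(s,uv); return o+d*(z-o[2])/d[2]
def tri(s1,p1,s2,p2):
    o1,d1=ray(s1,p1);o2,d2=ray(s2,p2)
    t=np.linalg.lstsq(np.c_[d1,-d2],o2-o1,rcond=None)[0]
    a=o1+d1*t[0];b=o2+d2*t[1]; return (a+b)/2,np.linalg.norm(a-b)
def proj(s,P):
    return cv2.projectPoints(np.atleast_2d(P).astype(float),np.array(s["rvec"],float),np.array(s["tvec"],float),s["camera_matrix"],None)[0][:,0]
def mask(s,name):
    h=cv2.cvtColor(s["pixels"],cv2.COLOR_RGB2HSV)
    H,S,V=h[...,0],h[...,1],h[...,2]
    if name=="red": m=((H<4)|(H>174))&(S>150)&(V>80)
    if name=="orange": m=(H>=6)&(H<16)&(S>200)&(V>110)
    if name=="blue": m=(H>108)&(H<125)&(S>170)&(V>60)
    return m.astype(np.uint8)
def blobs(m,amin=30):
    n,l,st,c=cv2.connectedComponentsWithStats(m)
    return [(i,st[i].tolist(),c[i].round(1).tolist()) for i in range(1,n) if st[i][4]>amin],l
E
python3 - <<'E'
from h import *
T=snapshot("top");S=snapshot("scene")
np.set_printoptions(precision=4,suppress=True)
for s,n in((T,"top"),(S,"scene")):
    for c in("red","orange","blue"):
        b,l=blobs(mask(s,c)); 
        for i,st,ce in b:
            rc=cv2.boxPoints(cv2.minAreaRect(cv2.findContours((l==i).astype(np.uint8),0,2)[0][0]))
            print(n,c,st,ce,rc.round(1).tolist(), [onz(s,p,.035 if c=="orange" else .073 if c=="blue" else .10).round(3)[:2].tolist() for p in [ce]+list(rc)])
t=cv2.resize(T["pixels"][220:310,180:460],None,fx=2.85,fy=2.85,interpolation=2)
cv2.imwrite("pics/tc.png",t[:,:,::-1])
t=cv2.resize(S["pixels"][190:330,240:450],None,fx=3.8,fy=3.8,interpolation=2)
cv2.imwrite("pics/sc.png",t[:,:,::-1])
E
```

```text
top red [220, 126, 23, 23, 408] [230.9, 136.9] [[220.0, 126.0], [242.0, 126.0], [242.0, 148.0], [220.0, 148.0]] [[0.743, 0.153], [0.767, 0.176], [0.766, 0.129], [0.718, 0.129], [0.719, 0.176]]
top red [230, 227, 12, 12, 116] [235.6, 232.5] [[230.0, 227.0], [241.0, 227.0], [241.0, 238.0], [230.0, 238.0]] [[0.538, 0.144], [0.55, 0.156], [0.55, 0.133], [0.526, 0.133], [0.527, 0.156]]
top orange [524, 276, 11, 22, 64] [529.8, 287.9] [[524.0, 276.0], [534.0, 276.0], [534.0, 297.0], [524.0, 297.0]] [[0.409, -0.498], [0.435, -0.486], [0.435, -0.508], [0.389, -0.506], [0.389, -0.484]]
scene red [613, 54, 27, 37, 749] [628.4, 72.7] [[612.9000244140625, 85.4000015258789], [619.5, 52.5], [645.5, 57.70000076293945], [638.9000244140625, 90.5999984741211]] [[-0.671, 0.418], [-0.548, 0.392], [-0.831, 0.365], [-0.827, 0.449], [-0.548, 0.467]]
scene red [388, 254, 12, 12, 106] [393.9, 259.5] [[388.0, 265.0], [388.0, 254.0], [399.0, 254.0], [399.0, 265.0]] [[0.541, 0.146], [0.562, 0.143], [0.531, 0.128], [0.52, 0.148], [0.552, 0.163]]
scene red [339, 319, 26, 24, 514] [351.3, 330.6] [[339.0, 319.0], [
[... 258 characters left out ...]
00610351562, 178.89999389648438], [176.10000610351562, 201.60000610351562]] [[0.476, -0.477], [0.518, -0.484], [0.411, -0.51], [0.427, -0.47], [0.531, -0.446]]
scene orange [254, 202, 35, 35, 375] [272.3, 219.0] [[253.89999389648438, 204.89999389648438], [262.20001220703125, 198.1999969482422], [289.3999938964844, 231.89999389648438], [281.1000061035156, 238.60000610351562]] [[0.475, -0.198], [0.448, -0.27], [0.414, -0.268], [0.498, -0.136], [0.528, -0.139]]
scene orange [257, 274, 55, 21, 462] [286.1, 281.4] [[257.0, 287.0], [259.20001220703125, 270.8999938964844], [311.5, 278.0], [309.29998779296875, 294.0]] [[0.647, -0.051], [0.691, -0.095], [0.647, -0.12], [0.611, -0.01], [0.656, 0.011]]
```

View pics/tc.png

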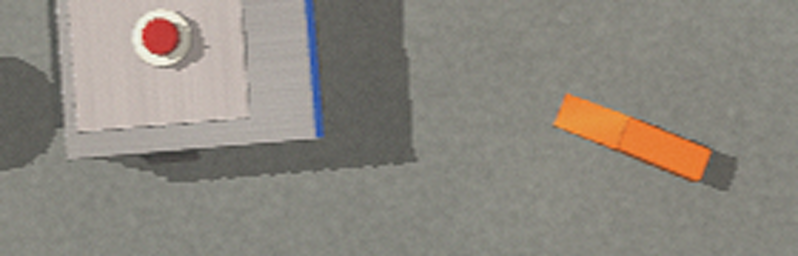

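View pics/sc.png

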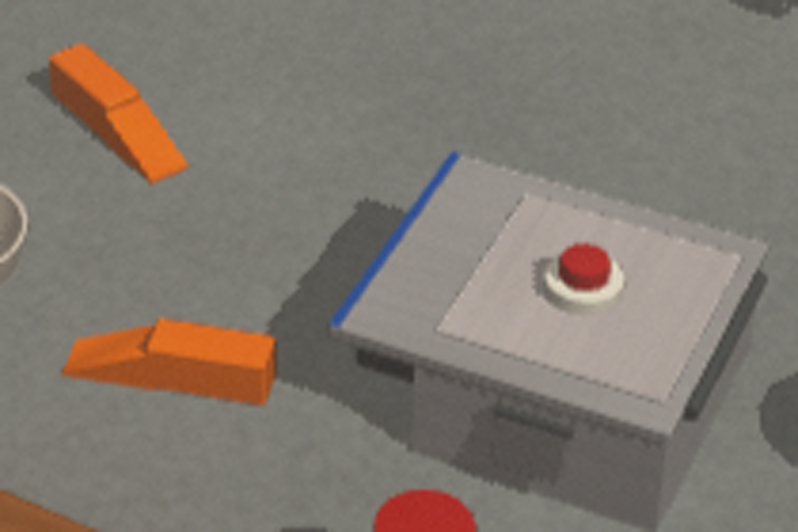

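Both crops show the near wedge with its thin end toward the box (+y); in the top view the thin end is at (377,258). The block's rear end is at (427,278). Now I refine these.

Run:
```python
from h import *
np.set_printoptions(precision=4,suppress=True)
T=snapshot("top");S=snapshot("scene")
def m2(s):
    h=cv2.cvtColor(s["pixels"],cv2.COLOR_RGB2HSV);H,Sa,V=cv2.split(h)
    return ((H>=5)&(H<18)&(Sa>190)&(V>100)).astype(np.uint8)
m=m2(T);b,l=blobs(m)
for i,st,ce in b:
    if 390<ce[0]<415 and 255<ce[1]<280:
        rc=cv2.boxPoints(cv2.minAreaRect(cv2.findContours((l==i).astype(np.uint8),0,2)[0][0])); print(st,ce,rc)
        rc=rc[np.argsort(rc[:,0])]
        tip=rc[:2].mean(0);rear=rc[2:].mean(0)
        a=onz(T,tip,0.003)
        for zz in(0.,.016,.032):
            print(zz,onz(T,rear,zz))
        e=onz(T,rear,0.032); print("tip",a,"rear",e,"len",np.linalg.norm((a-e)[:2]))
        print("yaw deg",np.degrees(np.arctan2(*(a-e)[:2][::-1])))
        d=(a-e);d[2]=0;d/=np.linalg.norm(d); print("grip",e+d*.035, a-d*.085)
# red triangulate
print(tri(T,(235.6,232.5),S,(393.9,259.5)))
# blue
for s,n in((T,"t"),(S,"s")):
    h=cv2.cvtColor(s["pixels"],cv2.COLOR_RGB2HSV);H,Sa,V=cv2.split(h)
    mb=((H>105)&(H<128)&(Sa>130)).astype(np.uint8); b,l=blobs(mb,20)
    for i,st,ce in b: 
        rc=cv2.boxPoints(cv2.minAreaRect(cv2.findContours((l==i).astype(np.uint8),0,2)[0][0]))
        print(n,st,ce,rc.tolist())
        ys,xs=np.nonzero(l==i); k=ys.argmin();j=ys.argmax()
        print((xs[k],ys[k]),(xs[j],ys[j]), onz(s,(xs[k],ys[k]),.077),onz(s,(xs[j],ys[j]),.077),onz(s,ce,.077))
```

```text
[384, 261, 45, 22, 405] [410.5, 271.5] [[383.9277 267.1836]
 [388.3919 255.8513]
 [429.0255 271.8585]
 [424.5612 283.1908]]
0.0 [ 0.4356 -0.2772  0.    ]
0.016 [ 0.4357 -0.2738  0.016 ]
0.032 [ 0.4358 -0.2704  0.032 ]
tip [ 0.4737 -0.1849  0.003 ] rear [ 0.4358 -0.2704  0.032 ] len 0.09355359930613841
yaw deg 66.0951457166565
grip [ 0.45   -0.2384  0.032 ] [ 0.4393 -0.2626  0.003 ]
(array([0.5381, 0.1451, 0.0974]), np.float64(0.0006602934790913659))
t [285, 191, 8, 77, 162] [288.8, 229.4] [[284.6241455078125, 191.0304718017578], [286.85272216796875, 190.8497772216797], [293.02032470703125, 266.917236328125], [290.791748046875, 267.09796142578125]]
(np.int64(285), np.int64(191)) (np.int64(291), np.int64(267)) [0.6282 0.0402 0.077 ] [0.4638 0.0297 0.077 ] [0.5447 0.0332 0.077 ]
s [327, 230, 33, 45, 95] [343.1, 252.9] [[326.9053955078125, 273.9324645996094], [358.52703857421875, 229.66217041015625], [359.94598388671875, 230.6756591796875], [328.3243408203125, 274.9459533691406]]
(np.int64(359), np.int64(230)) (np.int64(327), np.int64(274)) [0.4607 0.0263 0.077 ] [0.6245 0.0359 0.077 ] [0.5487 0.0329 0.077 ]
```

Run:
```python
from h import *
np.set_printoptions(precision=4,suppress=True)
T=snapshot("top");S=snapshot("scene")
h=cv2.cvtColor(T["pixels"],cv2.COLOR_RGB2HSV)
print(h[260,378:390].tolist())
for s,n,c0 in((T,"t",(402,268)),(S,"s",(272,219))):
    H,Sa,V=cv2.split(cv2.cvtColor(s["pixels"],cv2.COLOR_RGB2HSV))
    m=((H>=4)&(H<22)&(Sa>130)&(V>90)).astype(np.uint8);b,l=blobs(m)
    for i,st,ce in b:
        if abs(ce[0]-c0[0])<15 and abs(ce[1]-c0[1])<12:
            rc=cv2.boxPoints(cv2.minAreaRect(cv2.findContours((l==i).astype(np.uint8),0,2)[0][0])); print(n,st,ce,rc.tolist())
            if n=="t":
                rc=rc[np.argsort(rc[:,0])]; a=onz(s,rc[:2].mean(0),.0015); e=onz(s,rc[2:].mean(0),.030)
                d=a-e;d[2]=0;L=np.linalg.norm(d);d/=L
                print("tip",a,"rear",e,L,"yaw",np.degrees(np.arctan2(d[1],d[0])),"grip",e+d*.035,a-d*.085)
            ys,xs=np.nonzero(l==i)
            q=[xs.argmin(),xs.argmax(),ys.argmin(),ys.argmax()]
            print([(xs[k],ys[k],onz(s,(xs[k],ys[k]),z).round(3)[:2].tolist()) for k in q for z in(.002,.032)])
```

```text
[[14, 187, 231], [15, 187, 232], [14, 183, 233], [14, 187, 231], [14, 187, 232], [15, 186, 232], [14, 188, 231], [14, 187, 232], [15, 185, 232], [15, 186, 232], [14, 187, 231], [15, 184, 233]]
t [374, 253, 56, 31, 712] [401.8, 267.9] [[373.7241516113281, 263.68963623046875], [378.5517272949219, 251.6206817626953], [429.5862121582031, 272.03448486328125], [424.7586364746094, 284.10345458984375]]
tip [ 0.483  -0.1623  0.0015] rear [ 0.4346 -0.2716  0.03  ] 0.11951600752424497 yaw 66.09875585153557 grip [ 0.4488 -0.2396  0.03  ] [ 0.4486 -0.2401  0.0015]
[(np.int64(374), np.int64(263), [0.471, -0.157]), (np.int64(374), np.int64(263), [0.47, -0.154]), (np.int64(429), np.int64(273), [0.446, -0.282]), (np.int64(429), np.int64(273), [0.446, -0.276]), (np.int64(378), np.int64(253), [0.494, -0.167]), (np.int64(378), np.int64(253), [0.492, -0.163]), (np.int64(422), np.int64(283), [0.423, -0.265]), (np.int64(422), np.int64(283), [0.424, -0.259])]
s [253, 202, 36, 36, 601] [269.7, 219.0] [[248.80996704101562, 209.48931884765625], [259.3847961425781, 198.15914916992188], [292.5558166503906, 229.1187744140625], [281.9809875488281, 240.44894409179688]]
[(np.int64(253), np.int64(205), [0.412, -0.3]), (np.int64(253), np.int64(205), [0.446, -0.274]), (np.int64(288), np.int64(232), [0.464, -0.162]), (np.int64(288), np.int64(232), [0.496, -0.14]), (np.int64(258), np.int64(202), [0.395, -0.296]), (np.int64(258), np.int64(202), [0.43, -0.27]), (np.int64(279), np.int64(237), [0.491, -0.17]), (np.int64(279), np.int64(237), [0.523, -0.149])]
```

The wedge length comes out at 119.5 mm (120 expected), with the grip at (0.449,-0.240) and yaw 66.1°. The vent is at (0.539,0.145). The brim centre is about (0.546,0.033), and the box x axis is at about 93.5°. Next I convert these to tool-axis shifts.

```bash
cat > go.py <<'E'
import sys
from h import *
np.set_printoptions(precision=3,suppress=True)
def to(x,y,z,yaw):
    s=r.read_state(); p=s["position"]; q=R.from_quat(s["orientation"])
    g=R.from_euler("z",yaw,degrees=True)*R.from_matrix(np.diag([1.,-1,-1]))
    print("t",round(s["t"],2),"pos",p,"yaw",np.degrees(np.arctan2(*q.as_matrix()[:2,0][::-1])).round(2),"toolz",q.as_matrix()[:,2],"F",s["ft_force"],"w",round(s["gripper_width"],4),"j",s["joints"])
    print("xyz cm",q.inv().apply(np.array([x,y,z])-p)*100,"turn deg",np.degrees((q.inv()*g).as_rotvec()))
if __name__=="__main__": to(*map(float,sys.argv[1:]))
E
python3 go.py .539 .145 .14 0
```

```text
t 0.45 pos [0.2   0.592 0.239] yaw 71.33 toolz [-0. -0. -1.] F [ 0.271  0.445 -0.112] w 0.0852 j [ 1.243  0.353  1.633 -0.     1.155 -0.002]
xyz cm [-31.507  46.422   9.925] turn deg [ 0.004  0.004 71.333]
```

```bash
python3 -m jog '{"xyz":[[-1,1.5,-1],[-3,4.5,-1],[-5.5,8,-1],[-8,12,-1],[-10.5,15.5,-1],[-13,19,-1],[-15.5,23,-1],[-18,26.5,-1],[-20.5,30.2,0],[-23,34,1],[-25.5,37.5,3],[-28,41.2,5],[-30,44.2,7],[-31,45.6,9],[-31.5,46.4,9.9],[-31.5,46.4,9.9],[-31.5,46.4,9.9]],"turn":[[0,0,3],[0,0,8],[0,0,14],[0,0,20],[0,0,26],[0,0,32],[0,0,38],[0,0,44],[0,0,50],[0,0,56],[0,0,61],[0,0,66],[0,0,69],[0,0,71],[0,0,71.3],[0,0,71.3],[0,0,71.3]]}' -1; python3 go.py .539 .145 .14 0
python3 - <<'E'
from h import *
for n in("wrist","scene"):
    s=snapshot(n); p=s["pixels"]
    if n=="scene": p=cv2.resize(p[150:330,300:540],None,fx=3.3,fy=3.3)
    cv2.imwrite(f"pics/{n}1.png",p[:,:,::-1])
E
```

```text
t: 2.15
position: [0.5387, 0.1455, 0.141]
orientation: [1.0, 0.0, 0.0, -0.0]
ft_force: [0.3, -0.1, 0.2]
gripper_width: -0.0001
t 2.15 pos [0.539 0.146 0.141] yaw 0.04 toolz [ 0.  0. -1.] F [ 0.319 -0.069  0.217] w -0.0001 j [0.261 0.365 1.864 0.    0.912 0.26 ]
xyz cm [0.03  0.051 0.104] turn deg [-0.011 -0.015  0.043]
```

View pics/wrist1.png

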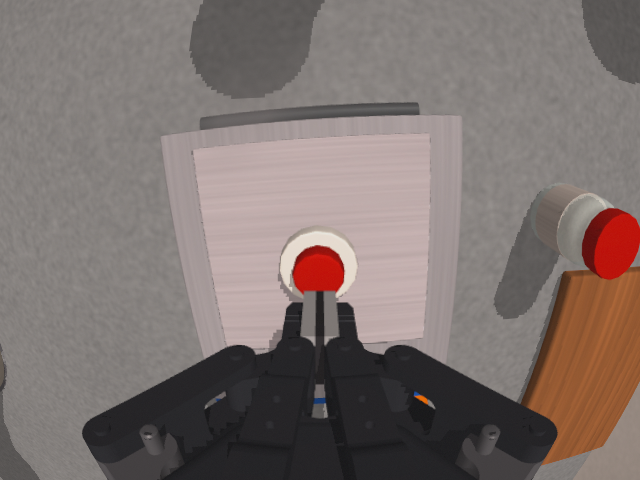

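View pics/scene1.png

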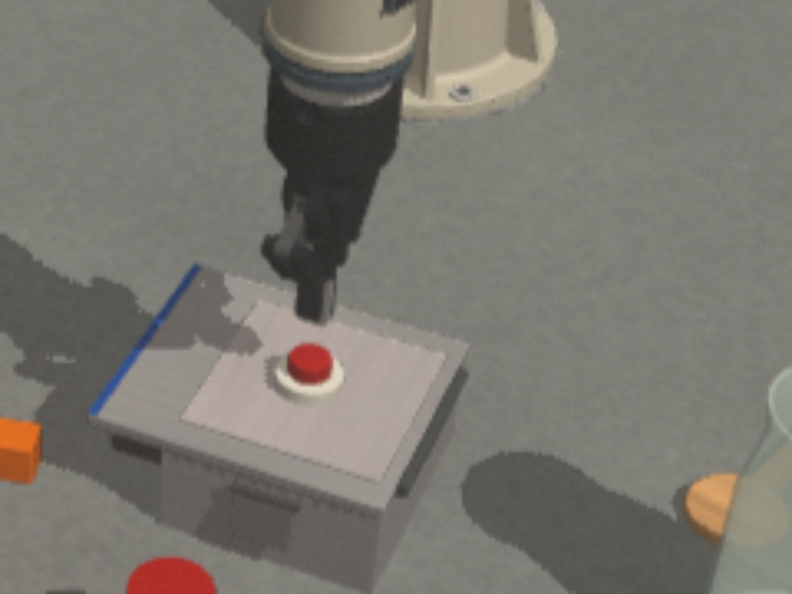

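The wrist view shows the red head at about (318,270), just ahead of the closed fingertips. I check its position by casting a ray at the known height.

```bash
cat >> h.py <<'E'
def wray(s,st,uv):
    K=s["camera_matrix"];dx,dy=(uv[0]-K[0,2])/K[0,0],(uv[1]-K[1,2])/K[1,1]
    th=np.hypot(dx,dy);d=np.array([dx/th*np.sin(th),dy/th*np.sin(th),np.cos(th)])
    X=s["tool_from_camera"];q=R.from_quat(st["orientation"])
    return st["position"]+q.apply(X[:3,3]),q.apply(X[:3,:3]@d)
def wonz(s,st,uv,z):
    o,d=wray(s,st,uv);return o+d*(z-o[2])/d[2]
E
python3 - <<'E'
from h import *
st=r.read_state();s=snapshot("wrist")
h=cv2.cvtColor(s["pixels"],cv2.COLOR_RGB2HSV);H,Sa,V=cv2.split(h)
m=(((H<4)|(H>174))&(Sa>150)&(V>80)).astype(np.uint8)
b,l=blobs(m,200)
for i,bb,c in b: print(bb,c,wonz(s,st,c,.101),[wonz(s,st,p,.101)[:2] for p in((bb[0],c[1]),(bb[0]+bb[2],c[1]),(c[0],bb[1]))])
E
```

```text
[581, 209, 59, 71, 3139] [609.9, 243.7] [0.72487869 0.1632492  0.101     ] [array([0.69770062, 0.16351942]), array([0.75811473, 0.16288785]), array([0.71782005, 0.18619698])]
[292, 247, 52, 48, 1921] [317.7, 270.5] [0.53690014 0.14939678 0.101     ] [array([0.5235085 , 0.14933643]), array([0.55059815, 0.14939051]), array([0.53689466, 0.162476  ])]
```

```bash
python3 -m jog '{"xyz":[[-0.1,0,1],[-0.1,0,2.2],[-0.1,0,2.8],[-0.1,0,3.2],[-0.1,0,3.5],[-0.1,0,3.7],[-0.1,0,3.8],[-0.1,0,3.8]],"turn":[[0,0,0],[0,0,0],[0,0,0],[0,0,0],[0,0,0],[0,0,0],[0,0,0],[0,0,0]]}' -1
```

```text
t: 3.1
position: [0.5377, 0.1461, 0.1034]
orientation: [1.0, 0.001, 0.0, -0.0]
ft_force: [-3.8, -0.5, 5.6]
gripper_width: -0.0002
```

```bash
python3 -m jog '{"xyz":[[0,0,0.1],[0,0,0.2],[0,0,0.3],[0,0,0.3],[0,0,0.3]],"turn":[[0,0,0],[0,0,0],[0,0,0],[0,0,0],[0,0,0]]}' -1
```

```text
t: 3.6
position: [0.5379, 0.1461, 0.101]
orientation: [1.0, 0.001, 0.001, -0.0]
ft_force: [-5.2, -0.6, 7.6]
gripper_width: -0.0001
```

```bash
python3 -m jog '{"xyz":[[0,0,0.1],[0,0,0.2],[0,0,0.2],[0,0,0.2]],"turn":[[0,0,0],[0,0,0],[0,0,0],[0,0,0]]}' -1
```

```text
t: 4.0
position: [0.5379, 0.1461, 0.1007]
orientation: [1.0, 0.001, 0.001, -0.0]
ft_force: [-9.0, -0.5, 23.6]
gripper_width: 0.0002
```

The force jumped from 7.6 to 23.6 N over 0.3 mm, so the plunger is on its stop. Now I release it, rise and head for the wedge.

```bash
python3 -m jog '{"xyz":[[0,0,-0.3],[0,0,-1],[0,0,-2],[0,0,-4],[0,0,-7],[0,0,-9],[0,0,-10],[0,0,-10]],"turn":[[0,0,0],[0,0,0],[0,0,0],[0,0,0],[0,0,0],[0,0,0],[0,0,0],[0,0,0]]}' -1;  python3 - <<'E'
from h import *
st=r.read_state();s=snapshot("wrist");cv2.imwrite("pics/w2.png",s["pixels"][:,:,::-1])
H,Sa,V=cv2.split(cv2.cvtColor(s["pixels"],cv2.COLOR_RGB2HSV))
m=(((H<4)|(H>174))&(Sa>150)&(V>80)).astype(np.uint8)
for i,bb,c in blobs(m,200)[0]: print(bb,c,wonz(s,st,c,.101))
S=snapshot("scene")
H,Sa,V=cv2.split(cv2.cvtColor(S["pixels"],cv2.COLOR_RGB2HSV))
m=(((H<4)|(H>174))&(Sa>150)&(V>80)).astype(np.uint8)
print(blobs(m,50)[0])
E
python3 go.py .449 -.240 .12 -23.9
```

```text
t: 4.8
position: [0.5388, 0.1463, 0.2022]
orientation: [1.0, 0.001, 0.002, -0.001]
ft_force: [0.3, -0.6, -0.2]
gripper_width: -0.0002
[538, 190, 53, 60, 2430] [564.3, 219.3] [0.72991704 0.16145806 0.101     ]
[298, 216, 39, 41, 1268] [317.3, 236.5] [0.53680066 0.14737012 0.101     ]
[(1, [613, 54, 27, 37, 750], [628.4, 72.7]), (2, [388, 254, 12, 12, 105], [393.9, 259.5]), (3, [339, 319, 26, 24, 513], [351.4, 330.6])]
t 4.9 pos [0.538 0.146 0.2  ] yaw 0.1 toolz [ 0.001  0.    -1.   ] F [-0.409  0.389 -0.458] w -0.0001 j [0.262 0.289 1.82  0.    1.031 0.261]
xyz cm [-8.934 38.586  7.983] turn deg [-0.043 -0.078 24.001]
```

View pics/w2.png

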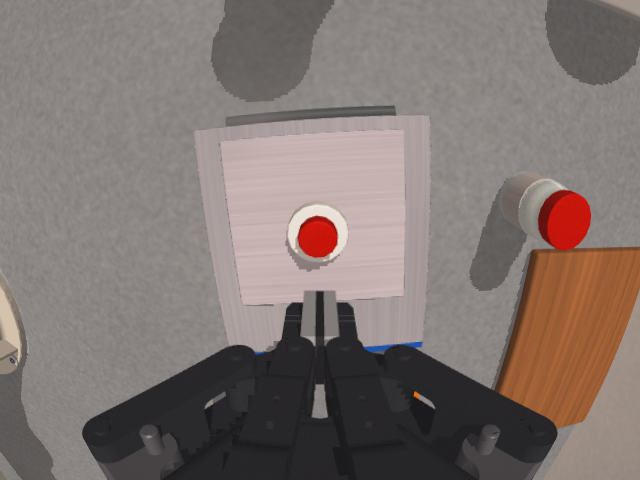

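The plunger is back up: its scene-view centroid is unchanged at (393.9,259.5). Now over the wedge with the gripper open.

```bash
python3 -m jog '{"xyz":[[-0.5,2,0],[-1.5,6,0],[-2.5,10.5,0],[-3.5,15,0],[-4.5,19.5,0],[-5.5,24,1],[-6.5,28.5,3],[-7.5,32.5,5],[-8.3,35.8,6.8],[-8.8,37.8,7.7],[-8.9,38.6,8],[-8.9,38.6,8],[-8.9,38.6,8]],"turn":[[0,0,1],[0,0,3],[0,0,6],[0,0,9],[0,0,12],[0,0,15],[0,0,18],[0,0,20],[0,0,22],[0,0,23.5],[0,0,24],[0,0,24],[0,0,24]]}' 1; python3 go.py .449 -.240 .012 -23.9
python3 - <<'E'
from h import *
st=r.read_state();s=snapshot("wrist");cv2.imwrite("pics/w3.png",s["pixels"][:,:,::-1])
H,Sa,V=cv2.split(cv2.cvtColor(s["pixels"],cv2.COLOR_RGB2HSV))
m=((H>=4)&(H<22)&(Sa>130)&(V>90)).astype(np.uint8);b,l=blobs(m,300)
for i,bb,c in b:
    rc=cv2.boxPoints(cv2.minAreaRect(cv2.findContours((l==i).astype(np.uint8),0,2)[0][0]));print(bb,c,rc.round(0).tolist())
E
```

```text
t: 6.2
position: [0.4495, -0.2394, 0.1198]
orientation: [0.978, -0.207, 0.0, -0.001]
ft_force: [0.5, -0.0, -0.0]
gripper_width: 0.0852
t 6.2 pos [ 0.449 -0.239  0.12 ] yaw -23.86 toolz [ 0.001  0.001 -1.   ] F [ 0.536 -0.036 -0.038] w 0.0852 j [-0.493  0.33   1.982  0.002  0.829 -0.078]
xyz cm [-0.029  0.085 10.776] turn deg [-0.073 -0.039  0.037]
[294, 110, 45, 183, 7905] [316.4, 200.8] [[294.0, 110.0], [338.0, 110.0], [338.0, 292.0], [294.0, 292.0]]
```

View pics/w3.png

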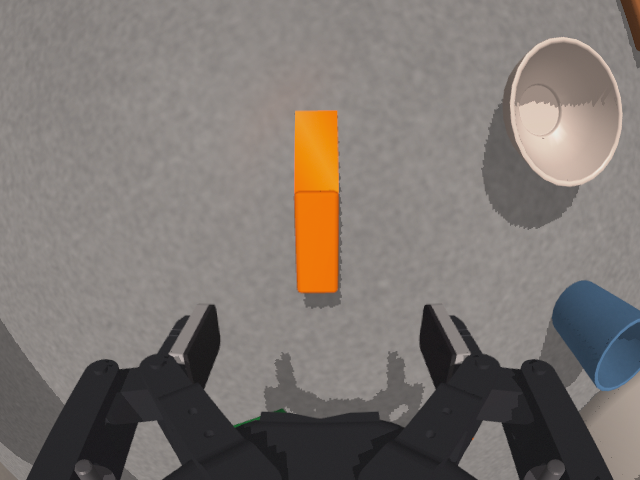

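The wedge is centred between the jaws and upright in the image (tip at row 110, block top rows 191–292).

```bash
python3 - <<'E'
from h import *
st=r.read_state();s=snapshot("wrist")
a=wonz(s,st,(316.5,110),.003);f=wonz(s,st,(317,191),.0285);e=wonz(s,st,(318.5,292),.032)
print(a,f,e); d=(a-e)[:2];L=np.linalg.norm(d);d/=L;print(L,np.degrees(np.arctan2(d[1],d[0])),a[:2]-.085*d,e[:2]+.035*d)
E
python3 go.py .449 -.240 .012 -23.9
```

```text
[ 0.48121018 -0.16082709  0.003     ] [ 0.46120348 -0.20720288  0.0285    ] [ 0.43428884 -0.27038737  0.032     ]
0.11918500277329824 66.81602217064139 [ 0.44774696 -0.23896296] [ 0.44806781 -0.23821378]
t 6.3 pos [ 0.45  -0.239  0.12 ] yaw -23.81 toolz [ 0.002  0.    -1.   ] F [-0.188 -0.226  0.725] w 0.0854 j [-0.493  0.329  1.982  0.002  0.829 -0.078]
xyz cm [-0.062  0.115 10.82 ] turn deg [-0.063 -0.092  0.092]
```

```bash
python3 -m jog '{"xyz":[[-0.1,0,2],[-0.1,0,5],[-0.1,0,8],[-0.1,0,10],[-0.1,0,10.6],[-0.1,0,10.7],[-0.1,0,10.7]],"turn":[[0,0,0],[0,0,0],[0,0,0],[0,0,0],[0,0,0],[0,0,0],[0,0,0]]}' 1; python3 -m jog '{"xyz":[[0,0,0],[0,0,0],[0,0,0],[0,0,0],[0,0,0],[0,0,0],[0,0,0],[0,0,0]],"turn":[[0,0,0],[0,0,0],[0,0,0],[0,0,0],[0,0,0],[0,0,0],[0,0,0],[0,0,0]]}' -1
```

```text
t: 7.0
position: [0.4499, -0.2388, 0.0141]
orientation: [0.979, -0.206, 0.002, -0.0]
ft_force: [-0.5, -0.4, 0.7]
gripper_width: 0.0852
t: 7.8
position: [0.4502, -0.239, 0.0147]
orientation: [0.979, -0.206, 0.002, -0.0]
ft_force: [-0.6, 0.2, 8.3]
gripper_width: 0.0269
```

```bash
python3 -m jog '{"xyz":[[0,0,-1],[0,0,-3],[0,0,-6],[0,0,-8.5],[0,0,-9.5],[0,0,-9.5],[0,0,-9.5]],"turn":[[0,0,0],[0,0,0],[0,0,0],[0,0,0],[0,0,0],[0,0,0],[0,0,0]]}' -1; python3 go.py .552 -.098 .109 3.5
```

```text
t: 8.5
position: [0.4494, -0.2387, 0.1091]
orientation: [0.979, -0.206, 0.002, -0.0]
ft_force: [0.6, 0.3, -0.8]
gripper_width: 0.0271
t 8.5 pos [ 0.449 -0.239  0.109] yaw -23.77 toolz [ 0.003 -0.    -1.   ] F [ 0.596  0.323 -0.832] w 0.0271 j [-0.492  0.345  1.992  0.002  0.802 -0.078]
xyz cm [  3.716 -17.009   0.043] turn deg [ -0.016  -0.185 -27.269]
```

```bash
python3 -m jog '{"xyz":[[0.3,-1,0],[0.8,-3.5,0],[1.4,-6.5,0],[2,-9.5,0],[2.7,-12.5,0],[3.3,-15,0],[3.6,-16.5,0],[3.7,-17,0],[3.7,-17,0],[3.7,-17,0]],"turn":[[0,0,-2],[0,0,-6],[0,0,-11],[0,0,-16],[0,0,-20],[0,0,-24],[0,0,-26.5],[0,0,-27.2],[0,0,-27.2],[0,0,-27.2]]}' -1; python3 go.py .552 -.098 .109 3.5
python3 - <<'E'
from h import *
st=r.read_state();s=snapshot("wrist");cv2.imwrite("pics/w4.png",s["pixels"][:,:,::-1])
s=snapshot("top");cv2.imwrite("pics/t4.png",cv2.resize(s["pixels"][150:300,180:420],None,fx=3.3,fy=3.3)[:,:,::-1])
E
```

```text
t: 9.5
position: [0.551, -0.0986, 0.1091]
orientation: [1.0, 0.029, 0.001, 0.0]
ft_force: [0.5, 0.7, -1.7]
gripper_width: 0.027
t 9.5 pos [ 0.551 -0.099  0.109] yaw 3.37 toolz [ 0.002 -0.    -1.   ] F [ 0.477  0.743 -1.661] w 0.027 j [-0.18   0.411  1.882  0.     0.846 -0.238]
xyz cm [ 0.099 -0.05   0.006] turn deg [ 0.027 -0.118 -0.133]
```

View pics/w4.png

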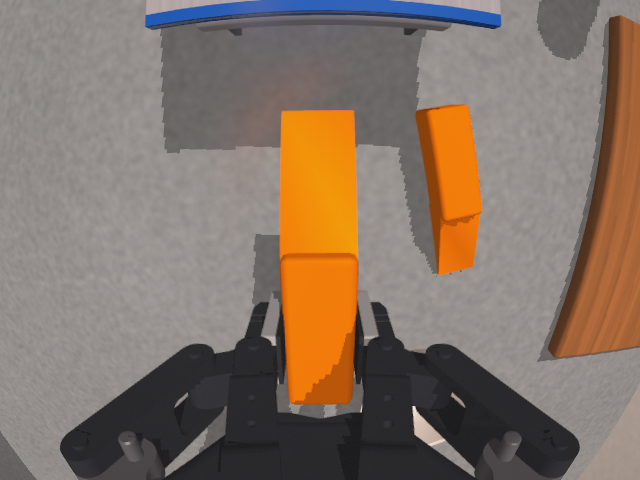

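View pics/t4.png

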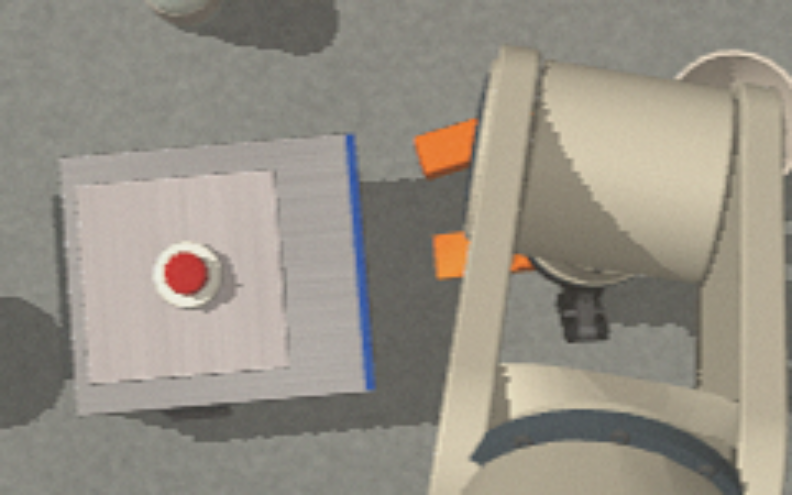

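The wedge is held straight ahead; its tip is at (318,110) in the wrist view, and the brim strip is at the top, rows 0–25. I compute the tip-to-brim distance and the angle.

```bash
cat > brim.py <<'E'
from h import *
np.set_printoptions(precision=4,suppress=True)
st=r.read_state();s=snapshot("wrist")
h=cv2.cvtColor(s["pixels"],cv2.COLOR_RGB2HSV);H,Sa,V=cv2.split(h)
mb=((H>103)&(H<128)&(Sa>130)).astype(np.uint8)
mb[:, :60]=0
P=[]
for c in range(120,520,10):
    ys=np.nonzero(mb[:60,c])[0]
    if len(ys)>2: P.append((c,ys.min(),ys.max()+1))
lo=np.array([wonz(s,st,(c,b),.069) for c,a,b in P]);
k=np.polyfit(lo[:,0],lo[:,1],1);print("n",len(P),"lower edge slope deg",np.degrees(np.arctan(k[0])),"resid mm",np.abs(np.polyval(k,lo[:,0])-lo[:,1]).max()*1e3)
print("ends",lo[0],lo[-1],"brim y at .545",np.polyval(k,.545))
zt=st["position"][2]-.0147
mo=((H>=4)&(H<22)&(Sa>130)&(V>90)).astype(np.uint8);
ys=[np.nonzero(mo[:250,c])[0].min() for c in range(290,346)]
print("tip row",np.median(ys)); 
f=lambda c,row,z: wonz(s,st,(c,row),z)
tl=f(286,np.median(ys),zt+.003);tr=f(350,np.median(ys),zt+.003)
print("tip L,R",tl,tr,"gap to brim",np.polyval(k,tl[0])-tl[1],np.polyval(k,tr[0])-tr[1],"tcp",st["position"],"tipdist",np.linalg.norm(((tl+tr)/2-st["position"])[:2]))
E
python3 brim.py
```

```text
n 35 lower edge slope deg 3.146067118101421 resid mm 1.4427223856797282
ends [0.4588 0.0283 0.069 ] [0.6271 0.0373 0.069 ] brim y at .545 0.03254455743208052
tip row 110.0
tip L,R [ 0.5322 -0.0154  0.0976] [ 0.5572 -0.014   0.0976] gap to brim 0.04728506314849097 0.047214714517411355 tcp [ 0.5512 -0.0988  0.1093] tipdist 0.0843651825738119
```

```bash
python3 -m jog '{"xyz":[[0,0,1],[0,0,2.3],[0,0,3.1],[0,0,3.2],[0,0,3.2],[0,0,3.2]],"turn":[[0,0,0],[0,0,0],[0,0,0],[0,0,0],[0,0,0],[0,0,0]]}' -1; python3 brim.py
python3 - <<'E'
from h import *
s=snapshot("scene");cv2.imwrite("pics/s5.png",cv2.resize(s["pixels"][170:330,240:450],None,fx=3.7,fy=3.7)[:,:,::-1])
s=snapshot("wrist");cv2.imwrite("pics/w5.png",s["pixels"][:,:,::-1])
E
```

```text
t: 10.25
position: [0.5516, -0.0988, 0.0775]
orientation: [1.0, 0.029, 0.002, 0.0]
ft_force: [0.7, 0.0, -0.1]
gripper_width: 0.0272
n 12 lower edge slope deg 3.887056624407798 resid mm 1.2049615471121724
ends [0.4596 0.0267 0.069 ] [0.6219 0.0387 0.069 ] brim y at .545 0.03227072994531855
tip row 110.0
tip L,R [ 0.5326 -0.0155  0.0658] [ 0.5575 -0.014   0.0658] gap to brim 0.0468782470278086 0.04712958731557741 tcp [ 0.5516 -0.0988  0.0775] tipdist 0.08436443597570284
```

View pics/s5.png

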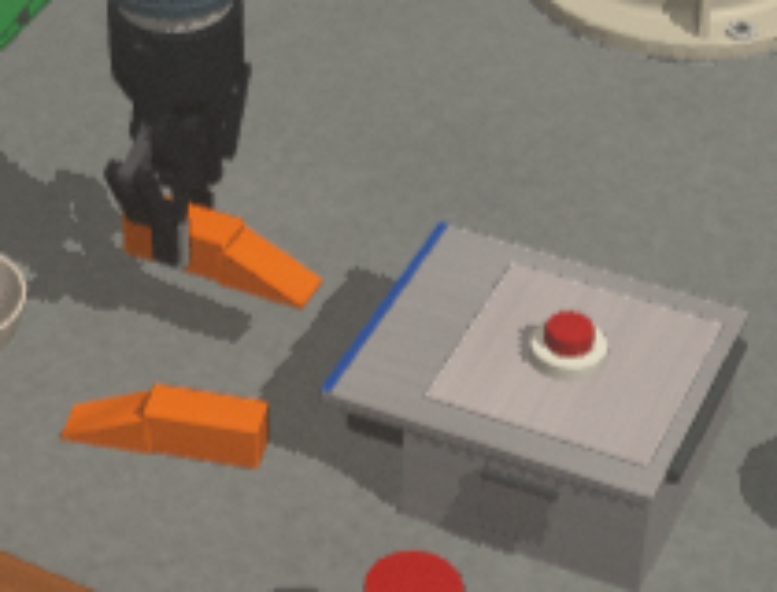

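View pics/w5.png

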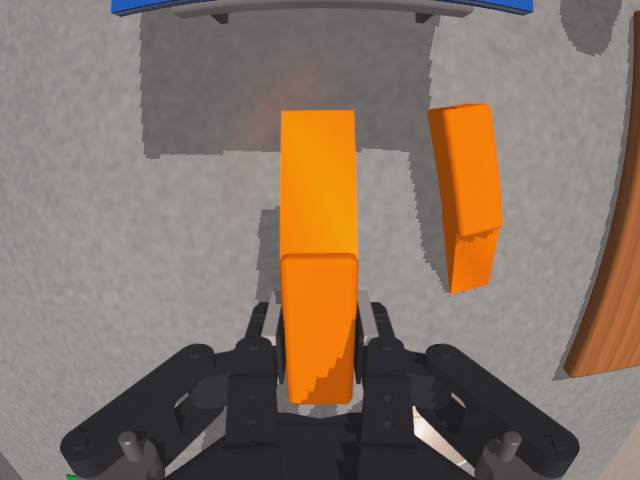

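Run:
```python
from h import *
s=snapshot("scene")
for P in [(.559,-.014,.0628),(.559,-.014,.0658),(.531,-.0155,.0658)]: print(P,(proj(s,P)[0]-[240,170])*3.7)
```

```text
(0.559, -0.014, 0.0628) [302.09921106 310.09084357]
(0.559, -0.014, 0.0658) [302.07841037 306.15645171]
(0.531, -0.0155, 0.0658) [323.184537   279.04342337]
```

The wedge is level and lined up with the gap: the scene-view tip corner at (303,307) in the crop is within about 1 mm of the predicted position. Now I advance to just inside the gap.

```bash
python3 -m jog '{"xyz":[[0,-0.5,0],[0,-1.5,0],[0,-2.5,0],[0,-3.5,0],[0,-4.2,0],[0,-4.8,0],[0,-5.2,0],[0,-5.5,0],[0,-5.5,0],[0,-5.5,0]],"turn":[[0,0,0],[0,0,0],[0,0,0],[0,0,0],[0,0,0],[0,0,0],[0,0,0],[0,0,0],[0,0,0],[0,0,0]]}' -1
python3 - <<'E'
from h import *
s=snapshot("scene");cv2.imwrite("pics/s6.png",cv2.resize(s["pixels"][170:330,240:450],None,fx=3.7,fy=3.7)[:,:,::-1])
s=snapshot("wrist");cv2.imwrite("pics/w6.png",s["pixels"][:,:,::-1])
E
```

```text
t: 11.45
position: [0.5483, -0.044, 0.0776]
orientation: [1.0, 0.029, 0.002, 0.0]
ft_force: [-1.0, -0.1, -3.0]
gripper_width: 0.0268
```

View pics/s6.png

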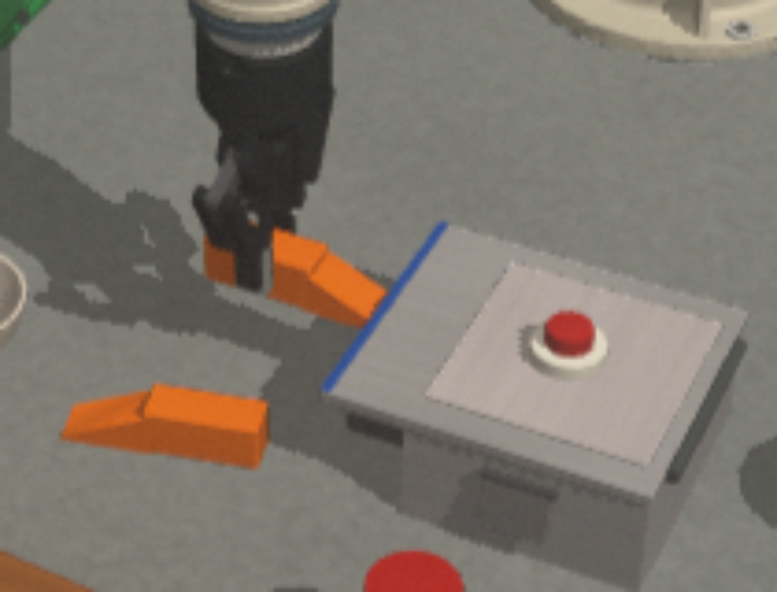

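View pics/w6.png

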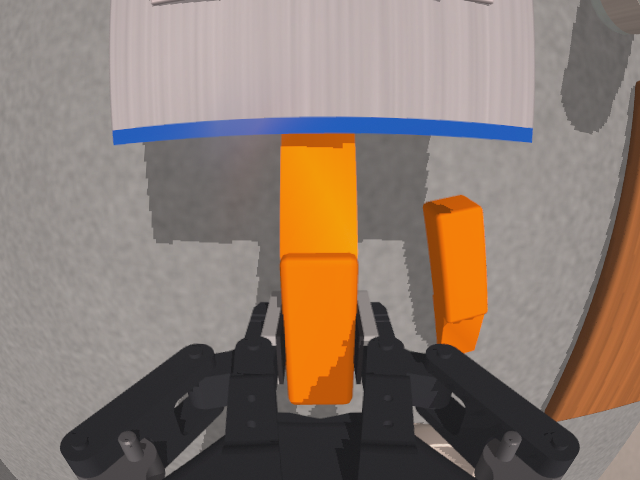

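The tip is under the brim (wrist view: the blade disappears at the strip, row ~135). Next I lower the wedge onto the ledge.

```bash
python3 -m jog '{"xyz":[[0,0,0.1],[0,0,0.2],[0,0,0.2],[0,0,0.2],[0,0,0.2]],"turn":[[0,0,0],[0,0,0],[0,0,0],[0,0,0],[0,0,0]]}' -1;python3 -m jog '{"xyz":[[0,0,0.05],[0,0,0.1],[0,0,0.1],[0,0,0.1]],"turn":[[0,0,0],[0,0,0],[0,0,0],[0,0,0]]}' -1
```

```text
t: 12.05
position: [0.5484, -0.0442, 0.0757]
orientation: [1.0, 0.029, 0.002, 0.0]
ft_force: [-0.2, 0.1, -0.6]
gripper_width: 0.0272
t: 12.45
position: [0.5484, -0.0442, 0.0747]
orientation: [1.0, 0.029, 0.002, 0.0]
ft_force: [-0.8, 0.1, -0.3]
gripper_width: 0.027
```

```bash
python3 -m jog '{"xyz":[[0,0,0.05],[0,0,0.1],[0,0,0.1],[0,0,0.1]],"turn":[[0,0,0],[0,0,0],[0,0,0],[0,0,0]]}' -1;python3 -m jog '{"xyz":[[0,0,0.05],[0,0,0.05],[0,0,0.05]],"turn":[[0,0,0],[0,0,0],[0,0,0]]}' -1; python3 go.py .55 0 .075 3.4
```

```text
t: 12.85
position: [0.5486, -0.0443, 0.0741]
orientation: [1.0, 0.029, 0.002, 0.0]
ft_force: [-1.6, -1.8, 6.1]
gripper_width: 0.0269
t: 13.15
position: [0.5486, -0.0443, 0.074]
orientation: [1.0, 0.029, 0.002, 0.0]
ft_force: [-1.5, -1.4, 6.1]
gripper_width: 0.027
t 13.15 pos [ 0.549 -0.044  0.074] yaw 3.33 toolz [ 0.004 -0.001 -1.   ] F [-1.45  -1.38   6.117] w 0.027 j [-0.083  0.452  1.922 -0.     0.764 -0.141]
xyz cm [ 0.398 -4.416 -0.099] turn deg [ 0.043 -0.217 -0.067]
```

```bash
python3 -m jog '{"xyz":[[0,-0.2,-0.03],[0,-0.5,-0.03],[0,-0.8,-0.03],[0,-1.1,-0.03],[0,-1.3,-0.03],[0,-1.4,-0.03],[0,-1.4,-0.03],[0,-1.4,-0.03]],"turn":[[0,0,0],[0,0,0],[0,0,0],[0,0,0],[0,0,0],[0,0,0],[0,0,0],[0,0,0]]}' -1; python3 go.py .55 0 .075 3.4
cat > meas.py <<'E'
from h import *
import sys
np.set_printoptions(precision=4,suppress=True)
s=snapshot("scene");cv2.imwrite(f"pics/s{sys.argv[1]}.png",cv2.resize(s["pixels"][170:330,240:450],None,fx=3.7,fy=3.7)[:,:,::-1])
def line(s,z=.077):
    H,Sa,V=cv2.split(cv2.cvtColor(s["pixels"],cv2.COLOR_RGB2HSV))
    m=((H>103)&(H<128)&(Sa>130)).astype(np.uint8);m[:220]=0;m[285:]=0;m[:,:300]=0;m[:,400:]=0
    ys,xs=np.nonzero(m);k=np.polyfit(ys,xs,1);return k,len(xs),[np.polyval(k,y) for y in(232,252,272)]
print("scene blue line",line(s))
# red head centre in scene
H,Sa,V=cv2.split(cv2.cvtColor(s["pixels"],cv2.COLOR_RGB2HSV))
m=(((H<4)|(H>174))&(Sa>150)&(V>80)).astype(np.uint8);print(blobs(m[:300,:450].copy(),50)[0])
st=r.read_state();w=snapshot("wrist");cv2.imwrite(f"pics/w{sys.argv[1]}.png",w["pixels"][:,:,::-1])
H,Sa,V=cv2.split(cv2.cvtColor(w["pixels"],cv2.COLOR_RGB2HSV))
mb=((H>103)&(H<128)&(Sa>130)).astype(np.uint8);mb[300:]=0
P=[]
for c in list(range(110,270,8))+list(range(370,540,8)):
    y=np.nonzero(mb[:,c])[0]
    if len(y)>2:P.append((c,y.max()+1))
# height of brim from known horizontal line: y of brim at x=.545 for assumed z
for z in(.069,.072,.075,.078,.081):
    q=np.array([wonz(w,st,p,z) for p in P]);k=np.polyfit(q[:,0],q[:,1],1);print(z,"brim y",np.polyval(k,.545),"width",np.ptp(q[:,0]))
E
python3 meas.py 7
```

```text
t: 13.95
position: [0.5483, -0.0305, 0.0746]
orientation: [1.0, 0.029, 0.002, 0.001]
ft_force: [1.1, -5.6, 3.5]
gripper_width: 0.0268
t 13.95 pos [ 0.548 -0.03   0.075] yaw 3.34 toolz [ 0.005 -0.001 -1.   ] F [ 1.052 -5.559  3.476] w 0.0268 j [-0.058  0.449  1.926 -0.001  0.762 -0.116]
xyz cm [ 0.351 -3.034 -0.045] turn deg [ 0.069 -0.272 -0.057]
scene blue line (array([ -0.7111, 522.1293]), 96, [np.float64(357.1460692445566), np.float64(342.92337396277037), np.float64(328.7006786809841)])
[(1, [388, 254, 13, 11, 110], [394.0, 258.9])]
0.069 brim y 0.029655231099170273 width 0.1803698604819296
0.072 brim y 0.03014846708108094 width 0.176542240730528
0.075 brim y 0.030641703062991577 width 0.17271462097912627
0.078 brim y 0.03113493904490227 width 0.1688870012277247
0.081 brim y 0.031628175026812935 width 0.1650593814763231
```

```bash
python3 - <<'E'
from h import *
# reference: closed-lid prediction from first scene picture
import meas_ref if False else None
E
python3 - <<'E'
import cv2,numpy as np
im=cv2.imread("pics/scene0.png")
H,Sa,V=cv2.split(cv2.cvtColor(im,cv2.COLOR_BGR2HSV))
m=((H>103)&(H<128)&(Sa>130)).astype(np.uint8);m[:220]=0;m[285:]=0;m[:,:300]=0;m[:,400:]=0
ys,xs=np.nonzero(m);k=np.polyfit(ys,xs,1);print(k,len(xs),[np.polyval(k,y) for y in(232,252,272)])
E
```

```text
[ -0.71256873 523.23803641] 95 [np.float64(357.9220910925078), np.float64(343.67071649595823), np.float64(329.41934189940866)]  File "<stdin>", line 3
    import meas_ref if False else None
                    ^^
SyntaxError: invalid syntax
```

View pics/s7.png

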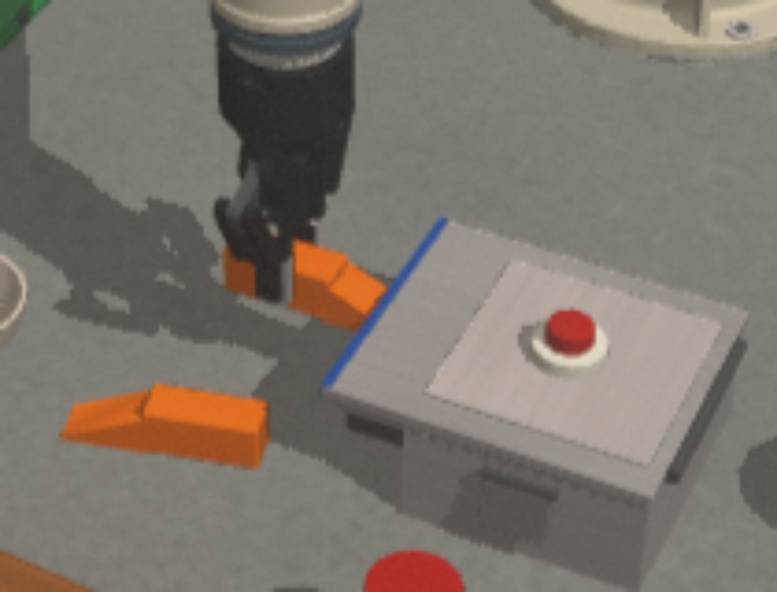

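View pics/w7.png

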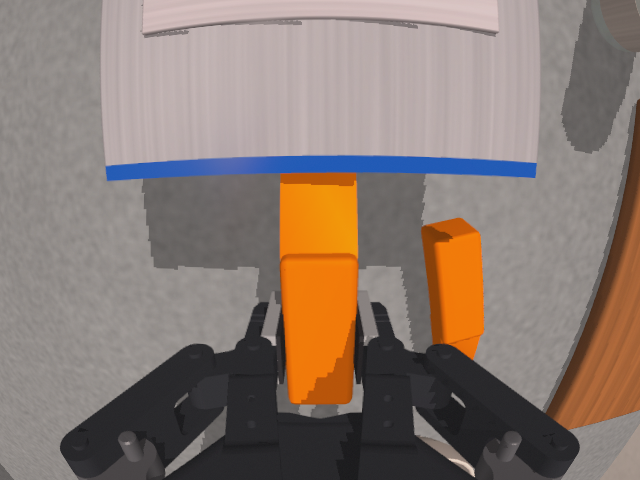

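The brim has started to rise, by about 3–4 mm: the strip's upper corner moved from row 223 to 219 in the crop. I push in about 5 mm more.

```bash
python3 -m jog '{"xyz":[[0,-0.15,0],[0,-0.3,0],[0,-0.45,0],[0,-0.5,0],[0,-0.5,0],[0,-0.5,0]],"turn":[[0,0,0],[0,0,0],[0,0,0],[0,0,0],[0,0,0],[0,0,0]]}' -1; python3 go.py .55 0 .075 3.4; python3 meas.py 8
python3 - <<'E'
# sub-pixel brim raise: compare edge position of strip ends in scene with closed pic along columns
import cv2,numpy as np
from h import *
S=snapshot("scene")
a=cv2.imread("pics/scene0.png");st=[]
for n,im in(("closed",a),("7",None),("now",S["pixels"][:,:,::-1])):
    if im is None: continue
    g=im.astype(np.float32); b=g[...,0]-g[...,2]
    out=[]
    for c in list(range(330,337))+list(range(353,358)):
        col=b[225:285,c].clip(30)-30; out.append((col*np.arange(225,285)).sum()/col.sum())
    print(n,np.round(out,2)); st.append(np.array(out))
d=st[0]-st[1]
K=[proj(S,(.545,.031,z))[0] for z in(.073,.083)]
e=[proj(S,p)[0] for p in((.463,.0275,.073),(.627,.0375,.073))];m=(e[1]-e[0])[1]/(e[1]-e[0])[0]
dv=(K[1]-K[0]); per=(-(dv[1]-m*dv[0]))/10
print("rise mm at brim ~",d.round(2)/per, "px/mm",per)
E
```

```text
t: 14.65
position: [0.5481, -0.0257, 0.0746]
orientation: [1.0, 0.029, 0.003, 0.001]
ft_force: [0.8, -5.2, 4.0]
gripper_width: 0.0267
t 14.65 pos [ 0.548 -0.026  0.075] yaw 3.34 toolz [ 0.005 -0.001 -1.   ] F [ 0.83  -5.152  3.965] w 0.0267 j [-0.049  0.448  1.927 -0.001  0.761 -0.106]
xyz cm [ 0.338 -2.551 -0.041] turn deg [ 0.082 -0.286 -0.057]
scene blue line (array([ -0.714 , 522.3822]), 97, [np.float64(356.7230669630012), np.float64(342.44210810918077), np.float64(328.16114925536033)])
[(1, [388, 254, 13, 11, 107], [394.3, 258.7])]
0.069 brim y 0.028795121810138567 width 0.18205445344739585
0.072 brim y 0.02940945975330865 width 0.17819229341463266
0.075 brim y 0.030023797696478748 width 0.17433013338186965
0.078 brim y 0.03063813563964879 width 0.1704679733491064
0.081 brim y 0.03125247358281889 width 0.1666058133163434
closed [271.35 269.88 268.38 266.99 265.85 264.34 262.82 239.01 237.56 236.29
 234.85 233.45]
now [269.46 268.02 266.7  265.34 263.83 262.34 261.22 237.39 235.84 234.46
 233.19 231.73]
rise mm at brim ~ [5.42815234 5.34199119 4.8250243  4.73886316 5.80151732 5.71535617
 4.59526124 4.65270201 4.93990583 5.22710966 4.73886316 4.93990583] px/mm 0.3481847746675283
```

```bash
sleep 0
```

```text
(no output)
```

View pics/s8.png

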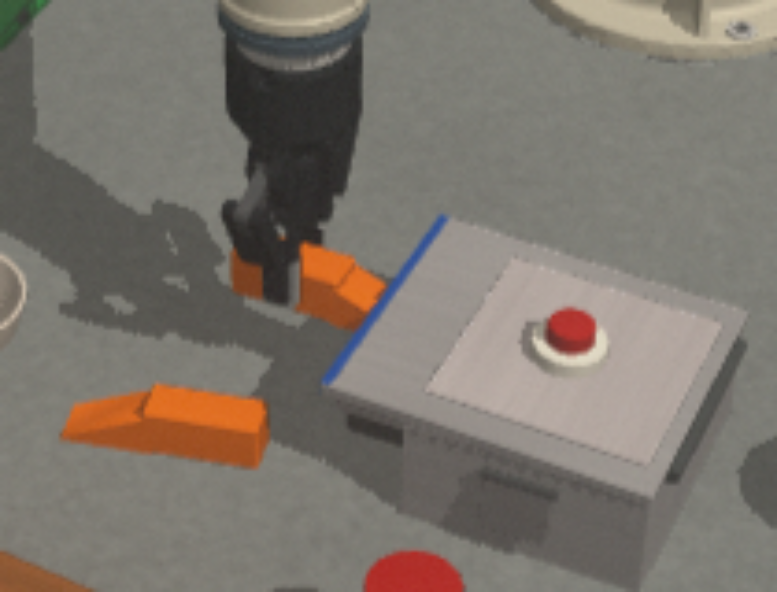

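View pics/w8.png

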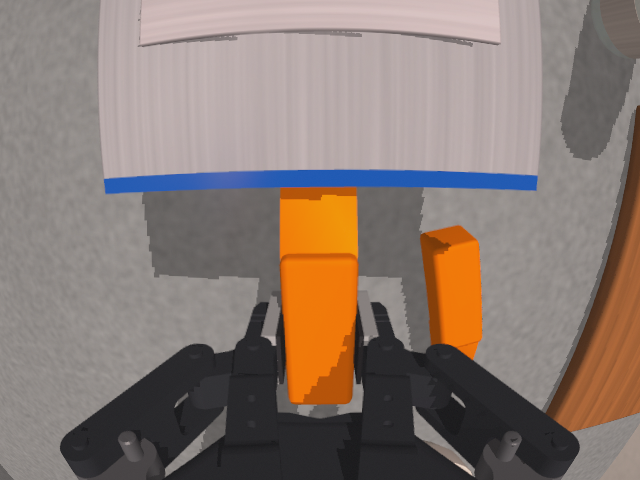

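The scene view gives a rise of about 5.1 mm, and the insertion depth gives about 5.7 mm. One more millimetre, then settle and verify.

```bash
python3 -m jog '{"xyz":[[0,-0.05,0],[0,-0.1,0],[0,-0.1,0],[0,-0.1,0],[0,-0.1,0],[0,-0.1,0],[0,-0.1,0]],"turn":[[0,0,0],[0,0,0],[0,0,0],[0,0,0],[0,0,0],[0,0,0],[0,0,0]]}' -1; python3 go.py .55 0 .075 3.4
python3 - <<'E'
from h import *
S=snapshot("scene");a=cv2.imread("pics/scene0.png");st=[]
for im in(a,S["pixels"][:,:,::-1]):
    g=im.astype(np.float32); b=g[...,0]-g[...,2];o=[]
    for c in list(range(330,337))+list(range(353,358)):
        col=b[225:285,c].clip(30)-30;o.append((col*np.arange(225,285)).sum()/col.sum())
    st.append(np.array(o))
print("rise mm",((st[0]-st[1])/.348).mean()); s=r.read_state();print(s["t"],np.abs(s["qvel"]).max(),s["ft_force"])
H,Sa,V=cv2.split(cv2.cvtColor(S["pixels"],cv2.COLOR_RGB2HSV))
m=(((H<4)|(H>174))&(Sa>150)&(V>80)).astype(np.uint8);print(blobs(m[:300,:450].copy(),50)[0])
T=snapshot("top");cv2.imwrite("pics/t9.png",T["pixels"][:,:,::-1])
E
```

```text
t: 15.5
position: [0.5481, -0.0249, 0.0747]
orientation: [1.0, 0.029, 0.003, 0.001]
ft_force: [0.6, -5.7, 4.5]
gripper_width: 0.0271
t 15.5 pos [ 0.548 -0.025  0.075] yaw 3.35 toolz [ 0.005 -0.001 -1.   ] F [ 0.594 -5.712  4.513] w 0.0271 j [-0.047  0.448  1.927 -0.002  0.761 -0.105]
xyz cm [ 0.33  -2.474 -0.036] turn deg [ 0.101 -0.296 -0.054]
rise mm 5.292222696727136
15.55 0.0012327191271206954 [ 0.76118003 -5.13193477  4.5779065 ]
[(1, [388, 254, 13, 11, 108], [394.4, 258.7])]
```

View pics/t9.png

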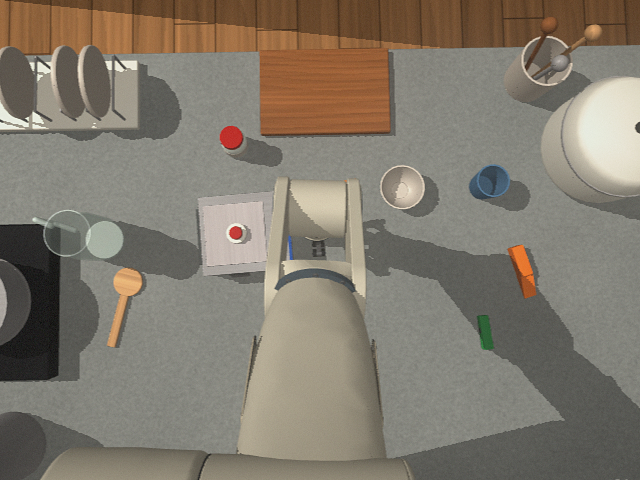

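The bystanders are all where they were in the first top view: bowl (402,187), cup (490,182), clip (486,332), paddle (125,300), spice jar (231,138), pitcher (70,235). The brim is up about 5.3–6 mm, at rest. I hand in.

```bash
python3 -c "
from rig import order
print(order.hand_in())"
```

```text
the job is handed in; nothing more can be done
None
```

The job is handed in, at about 15.6 s of the 46 s allowed; no verdict is reported.

- **Plunger:** I pressed it to its stop, where the force jumped from 7.6 to 23.6 N. It sprang back up, and its position in the scene view was the same as before.
- **Wedge:** I gripped the orange wedge nearest the base and slid it flat along the ledge under the brim. The tip is about 27–28 mm past the brim.
- **Lid:** The camera puts the brim about 5.3 mm up and the insertion depth suggests about 6 mm. The two differ by less than 1 mm, and both are within the 3–10 mm window.
- **Last checks:** The arm is still and gripping the wedge (opening 27 mm, wrist force about 7 N). The bystanders look unmoved in the top view. I could not measure the contact forces on the wedge or lid directly.

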